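# Deal the blanks into two kit trays

## Task

Somebody began to deal the four wood blanks from the sloping board into the two black trays in turn, and stopped after the first, which lies in the square tray. Carry on with the upper one left on the board into the long tray, then the lower left one and the lower right one, one at a time and still in turn, until each tray holds two. Lay each flat on the tray's floor without dropping it, and leave the pliers, the tape measure and the marker where they are.

Things in the scene. Friction and masses are not known exactly. Their poses are not given: they have to be found in the camera images.
- blank_1_mid (a point): Sawn wood blank, one of four alike, 45 x 100 x 19 mm, about 80 g; this point is its centre. x runs along its 45 mm width, y along its 100 mm length, z out of its broad upper face. It already lies in the square tray, its x within 6 degrees of the tray's, its centre 40 to 55 mm from the tray's centre on the +x side
- blank_2_mid (a point): Sawn wood blank, one of four alike, 45 x 100 x 19 mm, about 80 g; this point is its centre. x runs along its 45 mm width, y along its 100 mm length, z out of its broad upper face. At the start it lies upper right on the sloping board (as the robot sees it), x pointing up the slope
- blank_3_mid (a point): Sawn wood blank, one of four alike, 45 x 100 x 19 mm, about 80 g; this point is its centre. x runs along its 45 mm width, y along its 100 mm length, z out of its broad upper face. At the start it lies lower left on the sloping board (as the robot sees it), x pointing up the slope
- blank_4_mid (a point): Sawn wood blank, one of four alike, 45 x 100 x 19 mm, about 80 g; this point is its centre. x runs along its 45 mm width, y along its 100 mm length, z out of its broad upper face. At the start it lies lower right on the sloping board (as the robot sees it), x pointing up the slope
- board: fixed white board, 250 mm wide, 210 mm up its face, sloping at 25 degrees and rising away from the robot from 34 to 122 mm. Origin: on the bench under its middle; x to the high edge, z up. Two rows of two places (upper left empty): blank centres 100 mm apart up the slope, about 116 mm across. Below each blank two pins, 8 mm thick, 14 mm tall, square to the face, 72 mm apart about its middle; it rests on or just above them
- square_tray: fixed square open black tray, 218 x 218 mm outside, 210 x 210 mm inside, walls 25 mm high, floor 4 mm thick. Origin: underside centre, on the bench; x and y along its sides, z up. Two blanks fit side by side, 90 mm between centres
- long_tray: fixed long narrow open black tray, 138 x 268 mm outside, 130 mm (x) by 260 mm (y) inside, walls 25 mm high, floor 4 mm thick. Origin: underside centre, on the bench; x across it, y along it, z up. Two blanks fit end to end along y, 124 mm between centres
- pliers_mid (a point): red-handled pliers lying on the bench, 71 x 204 x 14 mm, a bystander; centre point, y along its length
- tape_measure_mid (a point): yellow tape measure standing on the bench, 37 x 94 x 69 mm, a bystander; centre point
- marker_mid (a point): marker pen lying on the bench, 17 x 135 x 16 mm, a bystander; centre point, y along its length

How it is judged:
On the way, in this order (a step that is already met when the one before it is completed fails the run):
1. blank_2 (upper right) lies flat in the long tray, released, blank_1 still flat in the square tray and the lower two still on the board (x of blank_1_mid in the frame of square_tray between -0.105 and 0.105 m and y of blank_1_mid in the frame of square_tray between -0.105 and 0.105 m and z of blank_1_mid in the frame of square_tray below 0.02 m and angle between each of blank_1_mid, blank_2_mid's own z axis and vertical below 0.12 rad and contact force between each of blank_1, blank_2 and the fingers below 0.1 N and x of blank_2_mid in the frame of long_tray between -0.065 and 0.065 m and y of blank_2_mid in the frame of long_tray between -0.13 and 0.13 m and z of blank_2_mid in the frame of long_tray below 0.02 m and distance of each of blank_3_mid, blank_4_mid from where it was at the start of the episode below 0.03 m), for 0.1 s.
2. then blank_3 (lower left) lies flat in the square tray, released, the first two as before and blank_4 still on the board (x of blank_1_mid in the frame of square_tray between -0.105 and 0.105 m and y of blank_1_mid in the frame of square_tray between -0.105 and 0.105 m and z of each of blank_1_mid, blank_3_mid in the frame of square_tray below 0.02 m and angle between each of blank_1_mid, blank_2_mid, blank_3_mid's own z axis and vertical below 0.12 rad and contact force between each of blank_1, blank_2, blank_3 and the fingers below 0.1 N and x of blank_2_mid in the frame of long_tray between -0.065 and 0.065 m and y of blank_2_mid in the frame of long_tray between -0.13 and 0.13 m and z of blank_2_mid in the frame of long_tray below 0.02 m and x of blank_3_mid in the frame of square_tray between -0.105 and 0.105 m and y of blank_3_mid in the frame of square_tray between -0.105 and 0.105 m and distance of blank_4_mid from where it was at the start of the episode below 0.03 m), for 0.1 s.
At the end, for the whole second after the job is handed in: blank_1 and blank_3 lie in the square tray, blank_2 and blank_4 in the long tray, all released and at rest, each flat on the tray's floor (within 7 degrees of level, its centre within the walls and less than 20 mm above the tray's underside) (x of blank_1_mid in the frame of square_tray between -0.105 and 0.105 m and y of blank_1_mid in the frame of square_tray between -0.105 and 0.105 m and z of each of blank_1_mid, blank_3_mid in the frame of square_tray below 0.02 m and angle between each of blank_1_mid, blank_2_mid, blank_3_mid, blank_4_mid's own z axis and vertical below 0.12 rad and contact force between each of blank_1, blank_2, blank_3, blank_4 and the fingers below 0.1 N and x of blank_2_mid in the frame of long_tray between -0.065 and 0.065 m and y of blank_2_mid in the frame of long_tray between -0.13 and 0.13 m and z of each of blank_2_mid, blank_4_mid in the frame of long_tray below 0.02 m and x of blank_3_mid in the frame of square_tray between -0.105 and 0.105 m and y of blank_3_mid in the frame of square_tray between -0.105 and 0.105 m and x of blank_4_mid in the frame of long_tray between -0.065 and 0.065 m and y of blank_4_mid in the frame of long_tray between -0.13 and 0.13 m and linear speed of each of blank_1, blank_2, blank_3, blank_4 below 0.02 m/s); the robot touches nothing.
It fails at once if a blank falls free at over 0.7 m/s (dropped from 25 mm or more) ((linear speed of blank_1 above 0.7 m/s and contact force between blank_1 and the fingers below 0.05 N) or (linear speed of blank_2 above 0.7 m/s and contact force between blank_2 and the fingers below 0.05 N) or (linear speed of blank_3 above 0.7 m/s and contact force between blank_3 and the fingers below 0.05 N) or (linear speed of blank_4 above 0.7 m/s and contact force between blank_4 and the fingers below 0.05 N)).
It fails at once if the pliers, tape measure or marker is moved by more than 30 mm (distance of any of pliers_mid, tape_measure_mid, marker_mid from where it was at the start of the episode above 0.03 m).
It also fails if it takes over 72 s, if anything falls off the work surface, if the arm or the gripper's body presses on something with over 40 N, if the wrist force passes 120 N, or if a joint passes its speed limit or range.

## Robot

A 7-joint arm with a two-finger parallel gripper is mounted at the origin on a cart in front of the work surface, level with it; the furniture and walls round the work are solid. World frame = base frame: x ahead of the robot, y to its left, z up, the work surface at z = 0. Lengths are in m, angles in rad, forces in N, time in s.
With the tool pointing down it reaches from about 0.425 to 0.825 m from the base axis. Payload 3.6 kg.
Tool frame: the origin (TCP) lies at the very end of the fingers, on their centre line; the grasp point (between the pads) lies 19 mm behind it (hold_point_z is the z of the grasp point in the tool frame, in m); z points along the fingers, y is the line along which they close (so a half turn about z gives the same grasp; the last joint's range is limited). The gripper opens to 93 mm and grips with 3 to 60 N. Pads are 15 mm wide; open, the fingers measure 128 mm over their backs; the gripper's body (75 mm by 188 mm) begins 65 mm behind the grasp point.
Start: joints at [1.234, 0.615, -0.013, 1.423, 0.008, 1.103, -0.04], TCP at [0.198, -0.619, 0.197] pointing down, gripper open.
Joint ranges: [-3.12, 3.12], [-0.3, 2.06], [-1.34, 1.32], [0.26, 2.42], [-1.36, 4.5], [0.01, 1.98], [-2.84, 2.84]. Speed limits (rad/s): [2.79, 2.79, 3.14, 3.14, 3.14, 3.14, 3.14].

## Interface

Orientations are given as a unit quaternion [w, x, y, z].
In Python, from plant import * gives the robot as it stands.
- The arm moves only by the tool play_rows, never from a script. Its argument "increments" is a list of rows, each an object with "travel": the shift along the world's x, y, z in cm, a list of three; "twist": the turn, a rotation vector about the world's x, y, z in degrees, a list of three. In form: [{"travel": [dx, dy, dz], "twist": [ax, ay, az]}, ...]. A call has 1 to 12 rows; each row is the pose to reach, as a shift and turn from the pose commanded when the call began; what a row does not reach only later rows make up. A row lasts 1/10 s, in which the tool goes at most 50 mm and 8.59 degrees, less where a joint would pass 70% of its speed; a pose out of reach is approached as far as the arm can. A call with a gripper value outside its range is refused whole. "gripper" is the opening in per cent of the stroke, from 0 (shut) to 100 (fully open), set as the call begins (left out, the last holds). The fingers move at their own pace and stop on an object; "newtons" is the grip in N (left out, the last holds). Time passes only in rows, so rows that repeat a pose let the fingers close. It gives the time, the measured TCP pose, the force, the opening and the grip force at its end, in the units of the state.
- state(): the state, without advancing time (a new reading comes with each control period).
- camera(name): name is "scene" or "side" or "wrist"; returns the picture (400x640x3 uint8, blue, green, red); there is no depth.
- camera_info(name): a dict with "fx", "fy", "cx", "cy" (pixels), "k1" (the pictures are not rectified: a ray, as slopes to the right and down, at radius r is drawn at 1 + k1 r^2 times it, then the intrinsics apply), "R" (3x3) and "t" (3): a world point X has camera coordinates R X + t. Camera axes: x right, y down, z forward; pixel columns grow to the right and rows downward; lengths in m; the calibration is good to about 2 mm. A picture is of the moment at which its call begins: read the wrist's pose just before it. camera_info takes no time and is no camera call; for the wrist camera it gives the pose at the moment of the call.
- finish_job(): hands the job in; it is judged then, once.
The state is a dict: "clock": time; "joint_pos": joint angles; "joint_vel": joint speeds; "joint_torque": joint torques, N m; "eef_pos": TCP position; "orientation": TCP orientation; "contact_force": force on the tool from outside, world axes, zero at the start; "wrist_torque": the same for the moment, N m; "gripper_width": opening from 0.0 (shut) to 1.0 (fully open); "finger_force": force on a finger pad.
Only numpy, scipy, OpenCV 4.12 (cv2) and the standard library are available. Lean on these libraries where they do the work, as an engineer would, in place of code of your own. Each camera call takes 0.05 s, during which the arm holds its last target. There are 200 camera calls.

## Working session

There is one attempt and no reset: what is moved stays moved. The work goes in short steps, Python scripts to look and compute and a tool call to move; the robot and the scene stay as the last step left them, time stands still between calls to the robot, and variables do not carry over. Pictures are saved under pics/ and viewed, at most 11 in all, crops included, and the job is handed in when it is done.

Besides the shell and the picture viewer there is one more tool, called after "Call:" as name([rows], argument=value, ...), one row to a line, values as JSON. play_rows: Moves the arm, as the interface text tells. Its arguments: {"type":"object","properties":{"increments":{"type":"array","items":{"type":"object","properties":{"travel":{"type":"array","items":{"type":"number"}},"twist":{"type":"array","items":{"type":"number"}}}}},"gripper":{"type":"number"},"newtons":{"type":"number"}},"required":["increments"]}

```bash
ls; mkdir -p pics; python3 - <<'E'
from plant import *
import cv2
s=state();print({k:s[k] for k in('clock','eef_pos','orientation','gripper_width','contact_force')})
for n in('scene','side','wrist'):
    i=camera_info(n);print(n,i)
    cv2.imwrite(f'pics/{n}0.png',camera(n))
E
```

```text
pics
{'clock': 0.0, 'eef_pos': array([ 0.1979106 , -0.61825893,  0.19551196]), 'orientation': array([-1.23777923e-03,  9.88021190e-01,  1.54313152e-01, -2.18385015e-04]), 'gripper_width': 0.9989442815766353, 'contact_force': array([-0.20484971,  0.34052406,  0.82091586])}
scene {'fx': 434.9904791200171, 'fy': 434.9904791200171, 'cx': 325.78076703650225, 'cy': 201.28742138618009, 'k1': -0.020150278967570132, 'R': array([[-0.45673922, -0.88945486, -0.01610386],
       [-0.45300765,  0.24812479, -0.85628159],
       [ 0.76561959, -0.38380221, -0.51625818]]), 't': array([0.27232485, 0.3398145 , 0.7531399 ])}
side {'fx': 388.672440782351, 'fy': 388.672440782351, 'cx': 320.80356148354514, 'cy': 204.98191936909086, 'k1': 0.019636166000175006, 'R': array([[ 0.97522598, -0.2209984 , -0.00969545],
       [-0.09363503, -0.37269182, -0.92321898],
       [ 0.20041651,  0.90125497, -0.38415193]]), 't': array([-0.55356057,  0.12290396,  0.90110649])}
wrist {'fx': 281.79652297334724, 'fy': 281.79652297334724, 'cx': 321.36202257988185, 'cy': 203.6185512454463, 'k1': 0.008156361618414055, 'R': array([[ 0.30471994, -0.95243918, -0.00231738],
       [-0.92271987, -0.29581299,  0.24714918],
       [-0.23608008, -0.073173  , -0.96897467]]), 't': array([-0.64751857, -0.02900699,  0.39087655])}
```

View pics/scene0.png

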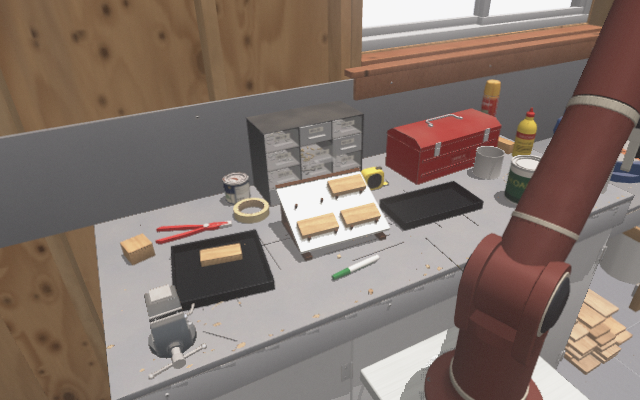

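View pics/side0.png

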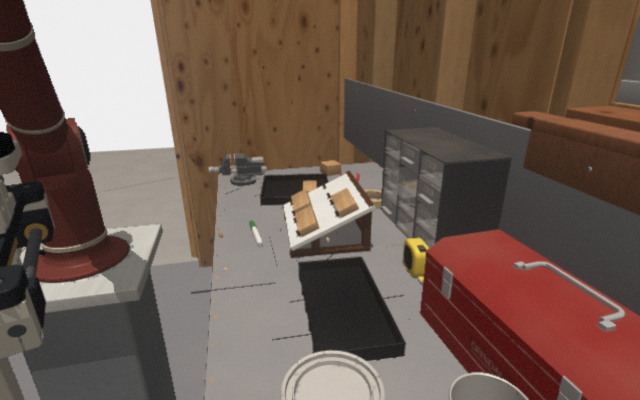

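The scene picture shows the square tray around (222,265) with blank_1 at (221,254). The board is around (333,210), with blanks at (348,185), (318,225) and (361,215). The long tray is at (431,204), the marker at (357,267), the tape measure at (373,178) and the pliers at (195,231).

```bash
python3 - <<'E'
import cv2
a=cv2.imread('pics/scene0.png')[160:310,160:490]
cv2.imwrite('pics/c1.png',cv2.resize(a,None,fx=2.4,fy=2.4,interpolation=cv2.INTER_CUBIC))
E
```

```text
(no output)
```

View pics/c1.png

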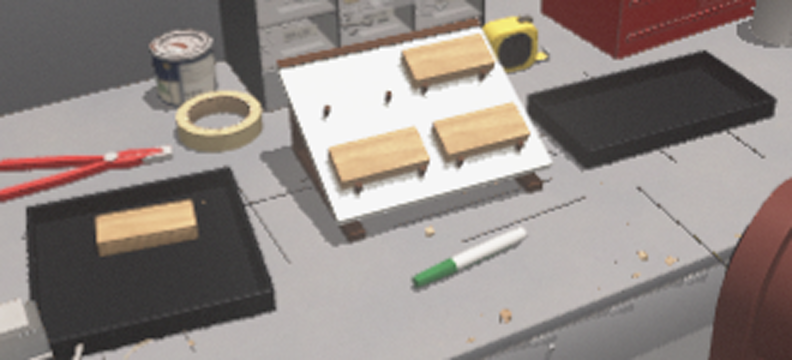

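The crop shows the tray rim corners, the board face corners and the blank tops clearly. I'll fit planar poses to these.

```bash
cat > h.py <<'E'
import numpy as np, cv2
from scipy.optimize import least_squares
from scipy.spatial.transform import Rotation as Rn
def proj(i,X):
    c=np.asarray(X)@np.array(i['R']).T+i['t']; s=c[:,:2]/c[:,2:]
    s=s*(1+i['k1']*(s**2).sum(1,keepdims=True))
    return s*[i['fx'],i['fy']]+[i['cx'],i['cy']]
def T2(p,P):  # planar pose x,y,yaw
    P=np.asarray(P,float);c,s=np.cos(p[2]),np.sin(p[2])
    return np.c_[c*P[:,0]-s*P[:,1]+p[0],s*P[:,0]+c*P[:,1]+p[1],P[:,2]]
def fit(i,px,model,p0,n=3):
    r=least_squares(lambda p:(proj(i,model(p))-px).ravel(),p0,loss='soft_l1')
    return r.x,np.abs(proj(i,model(r.x))-px).max(1)
A=np.radians(25)
def bface(u,v,h): # u up slope from mid, v across(+y), h out of face -> board frame
    u,v,h=map(np.asarray,(u,v,h))
    return np.c_[u*np.cos(A)-h*np.sin(A),v+0*u,.078+u*np.sin(A)+h*np.cos(A)]
E
python3 - <<'E'
from plant import *
from h import *
i=camera_info('scene'); f=lambda L:np.array(L)/2.4+160
sq=f([(27,209),(235,170),(273,292)]);Q=[(.109,.109,.025),(.109,-.109,.025),(-.109,-.109,.025)]
p,e=fit(i,sq,lambda p:T2(p,Q),[.5,.4,0]);print('sq',p,e)
b1=f([(95,215),(194,201),(198,229),(98,243)])
h=.05
B=[(.0225,.05,.023),(.0225,-.05,.023),(-.0225,-.05,.023),(-.0225,.05,.023)]
p,e=fit(i,b1,lambda p:T2(p,B),[.5,.4,0]);print('b1',p,e)
lt=f([(528,97),(705,53),(775,100),(587,158)])
L=[(.069,.134,.025),(.069,-.134,.025),(-.069,-.134,.025),(-.069,.134,.025)]
p,e=fit(i,lt,lambda p:T2(p,L),[.55,-.3,0]);print('long',p,e)
bd=f([(280,68),(483,30),(550,163),(338,218)])
D=bface([.105,.105,-.105,-.105],[.125,-.125,-.125,.125],[0]*4)
pb,e=fit(i,bd,lambda p:T2(p,D),[.6,.1,0]);print('board',pb,e)
for n,px in (('b2',[(402,46),(485,35),(494,62),(412,78)]),('b3',[(329,146),(418,127),(429,155),(340,178)]),('b4',[(433,121),(518,103),(529,127),(444,152)])):
    def m(q):
        c,s=np.cos(q[2]),np.sin(q[2]);x=np.array([.0225,.0225,-.0225,-.0225]);y=np.array([.05,-.05,-.05,.05])
        return T2(pb,bface(q[0]+c*x-s*y,q[1]+s*x+c*y,[.019]*4))
    q,e=fit(i,f(px),m,[0,0,0]);print(n,q,e,'world top centre',T2(pb,bface([q[0]],[q[1]],[.019])))
for n,P in(('scene',i),('side',camera_info('side'))):print(n,-P['R'].T@P['t'])
E
```

```text
sq [ 0.54443339  0.3109571  -0.15992272] [0.50694861 1.17672447 1.10985897]
b1 [ 0.58850208  0.29556095 -0.2354786 ] [0.98570598 0.27896899 0.77782982 0.32097503]
long [ 0.53036103 -0.31166555 -0.05749193] [0.84614643 0.31731631 0.76021395 1.17083542]
board [ 0.56763018 -0.00847909 -0.09861012] [3.51842209 4.37671559 2.16137547 0.65963636]
b2 [ 0.05160905 -0.05691918 -0.06627968] [0.3571623  0.64982953 1.11056427 0.26453317] world top centre [[ 0.60058218 -0.0689361   0.11703077]]
b3 [-0.04939394  0.06219907 -0.01597466] [1.09060319 1.04455787 1.73737901 0.59808551] world top centre [[0.52121432 0.05861559 0.07434507]]
b4 [-0.04810092 -0.05588298 -0.03093385] [1.17031526 0.94622705 3.26727997 0.63305591] world top centre [[ 0.51075528 -0.05900819  0.07489152]]
scene [-0.29829865  0.44696102  0.68417701]
side [ 0.37075814 -0.8886574   0.45426206]
```

```bash
cat >> h.py <<'E'
def Rtool(yaw,tilt=A):
    y=np.array([np.cos(tilt)*np.cos(yaw),np.cos(tilt)*np.sin(yaw),np.sin(tilt)])
    z=np.array([np.sin(tilt)*np.cos(yaw),np.sin(tilt)*np.sin(yaw),-np.cos(tilt)])
    return np.c_[np.cross(y,z),y,z]
def Rs(s): q=s['orientation'];return Rn.from_quat([q[1],q[2],q[3],q[0]])
def to(s,pos,yaw,tilt=A):
    d=(np.array(pos)-s['eef_pos'])*100; w=(Rn.from_matrix(Rtool(yaw,tilt))*Rs(s).inv()).as_rotvec(degrees=True)
    print('travel',d.round(2),'twist',w.round(1),'rows',max(np.linalg.norm(d)/5,np.linalg.norm(w)/8.59).round(1),'clock',round(s['clock'],2))
E
python3 - <<'E'
from plant import *
from h import *
s=state();to(s,[.545,-.06,.235],-.12);to(s,[.42,-.3,.30],-.6,.2)
E
```

```text
travel [34.7  55.85  3.92] twist [-16.9 -20.4  64.3] rows 13.2 clock 0.15
travel [22.2  31.85 10.42] twist [-9.4 -7.  37.7] rows 8.0 clock 0.15
```

Call:
play_rows([
  {"travel": [3,4,6],"twist": [-1,-1,5]},
  {"travel": [6,8,10],"twist": [-2,-2,10]},
  {"travel": [9,12,11],"twist": [-4,-4,17]},
  {"travel": [12,16.5,11],"twist": [-6,-6,25]},
  {"travel": [15,21,11],"twist": [-7,-7,32]},
  {"travel": [18,25,11],"twist": [-9,-9,39]},
  {"travel": [21,30,11],"twist": [-11,-12,45]},
  {"travel": [24,34,11],"twist": [-13,-15,50]},
  {"travel": [27,38,11],"twist": [-14,-17,54]},
  {"travel": [30,43,11],"twist": [-15,-18,58]},
  {"travel": [32,48,11],"twist": [-16,-19,61]},
  {"travel": [34,52,11],"twist": [-17,-20,64]},
])

```text
clock: 1.35
eef_pos: [0.5113, -0.15, 0.3066]
orientation: [0.164, 0.732, 0.646, 0.141]
contact_force: [0.6, -0.1, -0.5]
gripper_width: 1.001
finger_force: 0.0
```

```bash
python3 - <<'E'
from plant import *
from h import *
s=state();print(s['eef_pos'],s['clock'],s['joint_pos'].round(2) if hasattr(s['joint_pos'],'round') else s['joint_pos'])
to(s,[.545,-.06,.235],-.12)
im=camera('wrist');cv2.imwrite('pics/w1.png',im)
E
```

```text
[ 0.51132488 -0.14997028  0.30660785] 1.35 [ 0.72  0.15 -0.51  1.96  0.05  0.62  0.08]
travel [ 3.37  9.   -7.16] twist [ 0.3 -0.1  0.3] rows 2.4 clock 1.35
```

View pics/w1.png

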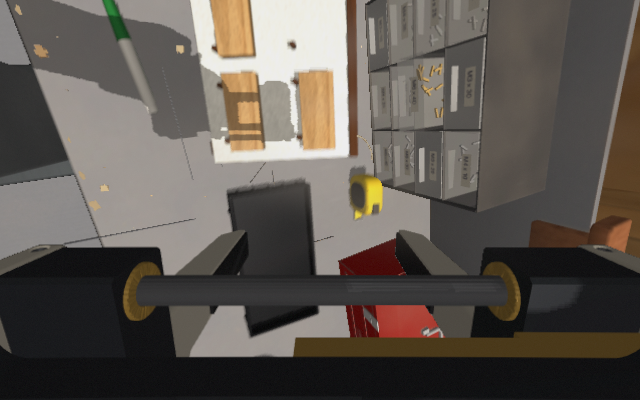

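The wrist view shows b2 at (317,110), b4 at (241,110), b3 at the top around (232,27), and the board's right edge from (215,162) to (350,155). I'll go closer.

Call:
play_rows([
  {"travel": [1.5,3,-3],"twist": [0,0,0]},
  {"travel": [3,6,-6],"twist": [0,0,0]},
  {"travel": [3.4,7,-7],"twist": [0,0,0]},
  {"travel": [3.4,7,-7],"twist": [0,0,0]},
  {"travel": [3.4,7,-7],"twist": [0,0,0]},
])

```text
clock: 1.9
eef_pos: [0.5449, -0.0822, 0.2367]
orientation: [0.163, 0.733, 0.646, 0.14]
contact_force: [-0.0, -0.3, 0.2]
gripper_width: 1.004
finger_force: 0.0
```

```bash
python3 - <<'E'
from plant import *
from h import *
import pickle
s=state();print(s['eef_pos'],s['clock'])
i=camera_info('wrist');im=camera('wrist');cv2.imwrite('pics/w2.png',im);pickle.dump(i,open('w2.pkl','wb'))
E
```

```text
[ 0.5448583  -0.08219465  0.23671121] 1.9
```

View pics/w2.png

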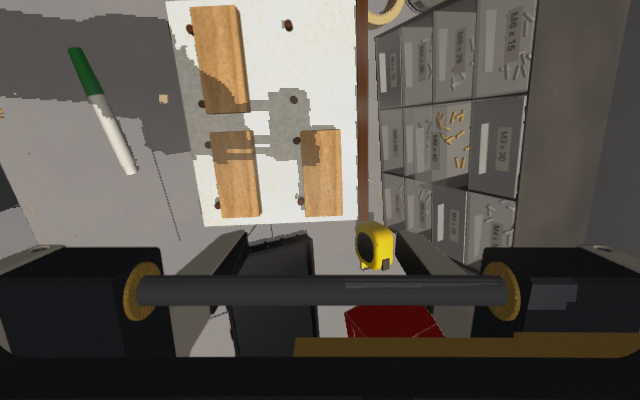

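The closer view shows three blank tops: b2 at (302..343, 130..216), b4 at (210..260, 131..218) and b3 at (193..250, 6..113). The board's right corners are at (205,227) and (358,220).

```bash
python3 - <<'E'
from plant import *
from h import *
import pickle
W=pickle.load(open('w2.pkl','rb'));S=camera_info('scene');f=lambda L:np.array(L)/2.4+160
x=np.array([.0225,.0225,-.0225,-.0225]);y=np.array([.05,-.05,-.05,.05])
# order: high-left, high-right, low-right, low-left
w={'b2':[(339,130),(343,216),(303,216),(302,130)],'b3':[(238,6),(250,112),(206,113),(193,8)],'b4':[(252,131),(260,216),(219,218),(210,133)]}
sc={'b2':[(402,46),(485,35),(494,62),(412,78)],'b3':[(329,146),(418,127),(429,155),(340,178)],'b4':[(433,121),(518,103),(529,127),(444,152)]}
D=bface([.105,-.105],[-.125]*2,[0]*2)
def mod(b,q):
    c,s=np.cos(q[2]),np.sin(q[2]); return T2(b,bface(q[0]+c*x-s*y,q[1]+s*x+c*y,[.019]*4))
def res(p,full=False):
    b=p[:3];r=[proj(W,T2(b,D))-np.array([(358,220),(205,227)])]
    for k,n in enumerate(w):
        m=mod(b,p[3+3*k:6+3*k]); r+=[proj(W,m)-w[n],proj(S,m)-f(sc[n])]
    return r if full else np.concatenate(r).ravel()
p=least_squares(res,[.57,-.01,-.1,.05,-.06,0,-.05,.06,0,-.05,-.06,0],loss='soft_l1').x
print('board',p[:3])
for r in res(p,True):print(np.abs(r).max(1).round(1))
for k,n in enumerate(w):
    q=p[3+3*k:6+3*k];print(n,q.round(4),'top',T2(p[:3],bface([q[0]],[q[1]],[.019])).round(4),'yaw',(p[2]+q[2]).round(3))
# wrist-only check, free of board: plane-free x,y,z,yaw with tilt 25
for n in w:
    def m(q): return np.array([q[0],q[1],q[2]])+np.c_[T2([0,0,q[3]],np.c_[x*np.cos(A),y,x*np.sin(A)])]
    q,e=fit(W,np.array(w[n]),m,[.56,0,.1,-.1]);print(n,q.round(4),e.round(1))
E
```

```text
board [ 0.57254396 -0.00557592 -0.07807847]
[10.2  0.6]
[3.2 2.  0.4 0.7]
[1.  1.9 0.3 0.4]
[0.1 1.5 1.1 0.7]
[1.3 1.7 1.  0.4]
[0.9 1.3 2.3 0.9]
[1.  1.9 2.5 0.7]
b2 [ 0.0487 -0.0608 -0.0365] top [[ 0.6038 -0.069   0.1158]] yaw -0.115
b3 [-0.0499  0.0608 -0.0128] top [[0.5242 0.0592 0.0741]] yaw -0.091
b4 [-0.0508 -0.0584 -0.0192] top [[ 0.514  -0.0596  0.0737]] yaw -0.097
b2 [ 0.6045 -0.0691  0.1141 -0.1101] [2.6 1.9 0.7 0.9]
b3 [ 0.5248  0.06    0.0713 -0.0895] [0.1 1.5 1.4 0.4]
b4 [ 0.5144 -0.0596  0.0729 -0.0917] [1.  0.9 2.8 0.8]
```

```bash
python3 - <<'E'
from plant import *
from h import *
s=state();to(s,[.585,-.067,.156],-.1);to(s,[.6103,-.0696,.1014],-.1)
E
```

```text
travel [ 3.99  1.6  -8.13] twist [ 0.3 -0.1  1.6] rows 1.8 clock 1.95
travel [  6.52   1.34 -13.59] twist [ 0.3 -0.1  1.6] rows 3.0 clock 1.95
```

Call:
play_rows([
  {"travel": [2,0.8,-4],"twist": [0,0,1.6]},
  {"travel": [4,1.6,-8],"twist": [0,0,1.6]},
  {"travel": [4.8,1.5,-9.8],"twist": [0,0,1.6]},
  {"travel": [5.6,1.5,-11.6],"twist": [0,0,1.6]},
  {"travel": [6.2,1.4,-12.8],"twist": [0,0,1.6]},
  {"travel": [6.5,1.3,-13.5],"twist": [0,0,1.6]},
  {"travel": [6.5,1.3,-13.5],"twist": [0,0,1.6]},
  {"travel": [6.5,1.3,-13.5],"twist": [0,0,1.6]},
])

```text
clock: 2.75
eef_pos: [0.6102, -0.0693, 0.1025]
orientation: [0.162, 0.724, 0.656, 0.143]
contact_force: [0.0, -0.0, 0.4]
gripper_width: 1.001
finger_force: 0.0
```

Call:
play_rows([
  {"travel": [0,0,0],"twist": [0,0,0]},
  {"travel": [0,0,0],"twist": [0,0,0]},
  {"travel": [0,0,0],"twist": [0,0,0]},
  {"travel": [0,0,0],"twist": [0,0,0]},
  {"travel": [0,0,0],"twist": [0,0,0]},
], gripper=30, newtons=20)

```text
clock: 3.25
eef_pos: [0.61, -0.0686, 0.1018]
orientation: [0.161, 0.723, 0.656, 0.143]
contact_force: [-0.2, 0.7, -0.4]
gripper_width: 0.623
finger_force: 0.0
```

Call:
play_rows([
  {"travel": [0,0,0],"twist": [0,0,0]},
  {"travel": [0,0,0],"twist": [0,0,0]},
  {"travel": [0,0,0],"twist": [0,0,0]},
  {"travel": [0,0,0],"twist": [0,0,0]},
  {"travel": [0,0,0],"twist": [0,0,0]},
], gripper=30)

```text
clock: 3.75
eef_pos: [0.61, -0.0686, 0.1016]
orientation: [0.161, 0.723, 0.656, 0.143]
contact_force: [0.1, 0.0, -0.6]
gripper_width: 0.301
finger_force: 0.0
```

```bash
python3 - <<'E'
from plant import *
from h import *
s=state();print(s['eef_pos'])
a=camera('wrist')[90:390,120:520];b=camera('scene')[150:270,240:440]
cv2.imwrite('pics/m.png',np.vstack([cv2.resize(a,(440,330)),cv2.resize(b,(440,264))]))
E
```

```text
[ 0.60995971 -0.06859128  0.10156086]
```

View pics/m.png

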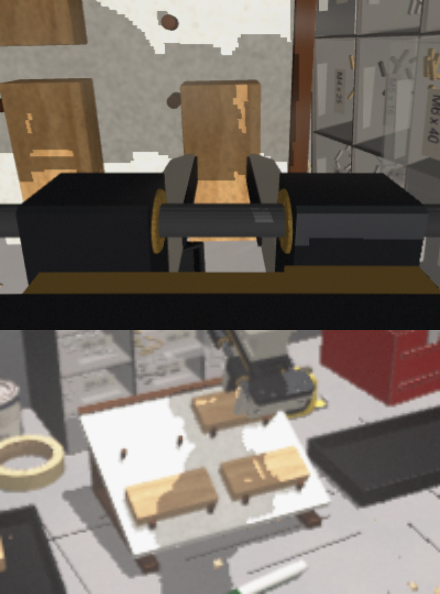

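The crop shows the fingers drawn over blank_2, with an inner spacing of about 28 mm, so nothing is gripped. The blank's left end is at (182..258, 83) in the crop. I'll compare that with the prediction.

```bash
python3 - <<'E'
from plant import *
from h import *
s=state();i=camera_info('wrist');R=Rs(s).as_matrix();t=s['eef_pos']
pts=[t+R@[0,a,b] for b in(0,-.019) for a in(-.014,.014)]
g=lambda P:((proj(i,P)-[120,90])*1.1).round(0).tolist()
print('tips',g(pts))
b=[.5725,-.0056,-.078];q=[.0487,-.0608,-.0365]
x=np.array([.0225,.0225,-.0225,-.0225]);y=np.array([.05,-.05,-.05,.05])
c,sn=np.cos(q[2]),np.sin(q[2])
for h in(.019,0.):print(h,g(T2(b,bface(q[0]+c*x-sn*y,q[1]+sn*x+c*y,[h]*4))))
print('pins/empty place', g(T2(b,bface([.0487-.0265]*2,[.0608-.036,.0608+.036],[.014]*2))))
C=-np.array(i['R']).T@i['t'];print('cam in tool',R.T@(C-t))
E
```

```text
tips [[200.0, 157.0], [243.0, 157.0], [198.0, 168.0], [245.0, 168.0]]
0.019 [[264.0, 85.0], [256.0, 241.0], [185.0, 240.0], [184.0, 83.0]]
0.0 [[260.0, 81.0], [253.0, 224.0], [189.0, 223.0], [187.0, 79.0]]
pins/empty place [[171.0, 18.0], [162.0, -141.0]]
cam in tool [ 6.94780475e-02 -7.07429605e-05 -1.88931768e-01]
```

```bash
python3 - <<'E'
from plant import *
from h import *
a=camera('wrist')[150:330,230:410];b=camera('side')[160:260,270:400];c=camera('scene')[160:230,310:410]
r=lambda u,w,h:cv2.resize(u,(w,h),interpolation=cv2.INTER_CUBIC)
cv2.imwrite('pics/z.png',np.hstack([r(a,400,400).copy() if 0 else np.vstack([r(a,400,400),np.zeros((160,400,3),np.uint8)]),np.vstack([r(b,400,308),r(c,400,252)])]))
E
```

```text
(no output)
```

View pics/z.png

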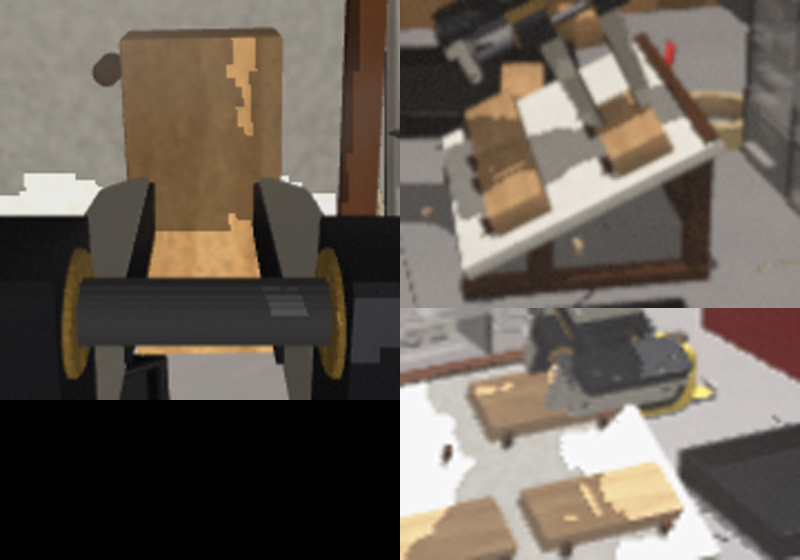

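The zoom shows the blank's outline at cols 122..280 and its top end edge at row 38, both as predicted. The fingertips appear at row 180 (cols 152 and 255). I'll check whether that row is the true tip or the point where the finger disappears behind the blank.

```bash
python3 - <<'E'
from plant import *
from h import *
s=state();i=camera_info('wrist');R=Rs(s).as_matrix();t=s['eef_pos']
for z in(0,-.005,-.01,-.015,-.019,-.025):
    print(z,((proj(i,[t+R@[x,a,z] for x in(.0075,0) for a in(-.014,.014)])-[230,150])*2.22).round(0).tolist())
import plant;print([n for n in dir(plant) if n[0]!='_'])
print(s['gripper_width'],s['finger_force'],s['contact_force'],s['wrist_torque'])
E
```

```text
0 [[159.0, 161.0], [247.0, 161.0], [159.0, 183.0], [247.0, 183.0]]
-0.005 [[158.0, 166.0], [248.0, 166.0], [158.0, 189.0], [248.0, 189.0]]
-0.01 [[156.0, 171.0], [249.0, 171.0], [157.0, 195.0], [249.0, 195.0]]
-0.015 [[155.0, 177.0], [250.0, 177.0], [156.0, 201.0], [250.0, 201.0]]
-0.019 [[154.0, 182.0], [252.0, 182.0], [155.0, 206.0], [251.0, 206.0]]
-0.025 [[153.0, 189.0], [253.0, 189.0], [153.0, 214.0], [253.0, 214.0]]
['IKError', 'camera', 'camera_info', 'finish_job', 'hold_point_z', 'state']
0.3007004325272745 0.0 [-0.13294078  0.35420224 -0.62656561] [0.02735354 0.33690519 0.00135592]
```

```bash
python3 - <<'E'
from plant import *
from h import *
import pickle,plant
print('hold_point_z',plant.hold_point_z)
s=state();R=Rs(s).as_matrix();t=s['eef_pos'];i=camera_info('wrist')
for z in(0,-.01,-.019,-.03):print(z,proj(i,[t+R@[.0075,a,z] for a in(-.0465,.0465)]).round(0).tolist())
a=cv2.imread('pics/w2.png')[205:265,180:460]
cv2.imwrite('pics/f.png',cv2.resize(a,None,fx=2.8,fy=2.8,interpolation=cv2.INTER_CUBIC))
E
```

```text
hold_point_z -0.0188
0 [[255.0, 223.0], [387.0, 222.0]]
-0.01 [[252.0, 227.0], [391.0, 227.0]]
-0.019 [[249.0, 232.0], [394.0, 232.0]]
-0.03 [[244.0, 238.0], [399.0, 238.0]]
```

View pics/f.png

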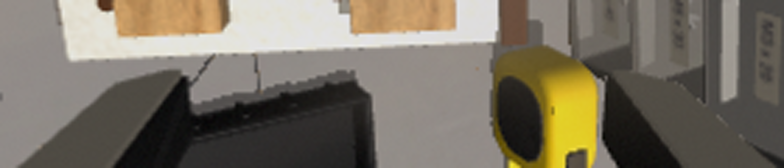

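The open fingertips at (246,230) and (396,232) only match a point about 20 mm behind the reported TCP. The real tips are therefore about 20 mm short of the reported TCP, which explains why the fingers closed just above the blank. I'll open and go about 19 mm deeper along the tool axis, watching the force.

Call:
play_rows([
  {"travel": [0,0,0],"twist": [0,0,0]},
  {"travel": [0,0,0],"twist": [0,0,0]},
  {"travel": [0,0,0],"twist": [0,0,0]},
  {"travel": [0,0,0],"twist": [0,0,0]},
  {"travel": [0,0,0],"twist": [0,0,0]},
  {"travel": [0,0,0],"twist": [0,0,0]},
  {"travel": [0.2,0,-0.4],"twist": [0,0,0]},
  {"travel": [0.4,0,-0.8],"twist": [0,0,0]},
  {"travel": [0.5,0,-1.1],"twist": [0,0,0]},
  {"travel": [0.6,0,-1.4],"twist": [0,0,0]},
  {"travel": [0.6,0,-1.4],"twist": [0,0,0]},
], gripper=80)

```text
clock: 5.1
eef_pos: [0.6158, -0.0684, 0.0869]
orientation: [0.161, 0.723, 0.656, 0.143]
contact_force: [-0.1, 0.1, -0.1]
gripper_width: 0.803
finger_force: 0.0
```

Call:
play_rows([
  {"travel": [0.1,0,-0.2],"twist": [0,0,0]},
  {"travel": [0.2,0,-0.4],"twist": [0,0,0]},
  {"travel": [0.2,0,-0.4],"twist": [0,0,0]},
  {"travel": [0.2,0,-0.4],"twist": [0,0,0]},
  {"travel": [0.2,0,-0.4],"twist": [0,0,0]},
  {"travel": [0.2,0,-0.4],"twist": [0,0,0]},
  {"travel": [0.2,0,-0.4],"twist": [0,0,0]},
  {"travel": [0.2,0,-0.4],"twist": [0,0,0]},
], gripper=30, newtons=20)

```text
clock: 5.9
eef_pos: [0.6178, -0.0686, 0.0835]
orientation: [0.161, 0.723, 0.656, 0.143]
contact_force: [-0.2, -0.0, -0.1]
gripper_width: 0.482
finger_force: 19.9
```

Gripped: the opening is 0.482 (45 mm) at 20 N. I'll lift and plan the carry.

Call:
play_rows([
  {"travel": [-0.6,0.1,1.4],"twist": [0,0,0]},
  {"travel": [-1.5,0.1,3.2],"twist": [0,0,0]},
  {"travel": [-2.5,0.2,5.5],"twist": [0,0,0]},
  {"travel": [-3,0.2,9],"twist": [0,0,0]},
  {"travel": [-3,0.2,11],"twist": [0,0,0]},
])

```text
clock: 6.4
eef_pos: [0.5877, -0.0666, 0.1958]
orientation: [0.162, 0.723, 0.656, 0.143]
contact_force: [0.6, 0.7, -1.5]
gripper_width: 0.484
finger_force: 19.9
```

```bash
python3 - <<'E'
from plant import *
from h import *
s=state();print(s['gripper_width'],s['finger_force'])
to(s,[.5265,-.3736,.08],-.0575,0)
E
```

```text
0.4844479870906753 19.922659993171692
travel [ -6.12 -30.7  -11.58] twist [ 2.2 24.9  2.2] rows 6.7 clock 6.4
```

Call:
play_rows([
  {"travel": [-0.5,-3,0],"twist": [0.2,3,0.2]},
  {"travel": [-1.4,-7,0],"twist": [0.5,6,0.5]},
  {"travel": [-2.2,-11,0],"twist": [0.8,9,0.8]},
  {"travel": [-3,-15,0],"twist": [1,12,1]},
  {"travel": [-3.8,-19,0],"twist": [1.3,15,1.3]},
  {"travel": [-4.6,-23,-2],"twist": [1.6,18,1.6]},
  {"travel": [-5.3,-26.5,-5],"twist": [1.8,21,1.8]},
  {"travel": [-5.9,-29.5,-8],"twist": [2,24,2]},
  {"travel": [-6.1,-30.7,-10.5],"twist": [2.2,24.9,2.2]},
  {"travel": [-6.1,-30.7,-11.6],"twist": [2.2,24.9,2.2]},
  {"travel": [-6.1,-30.7,-11.6],"twist": [2.2,24.9,2.2]},
  {"travel": [-6.1,-30.7,-11.6],"twist": [2.2,24.9,2.2]},
])

```text
clock: 7.6
eef_pos: [0.5281, -0.3718, 0.0788]
orientation: [-0.0, 0.727, 0.687, 0.0]
contact_force: [1.2, 0.6, -1.3]
gripper_width: 0.483
finger_force: 19.9
```

```bash
python3 - <<'E'
from plant import *
from h import *
s=state();print(s['gripper_width'],s['finger_force'],s['contact_force'])
to(s,[.5265,-.3736,-.006],-.0575,0)
i=camera_info('wrist');im=camera('wrist');cv2.imwrite('pics/w3.png',im)
L=[(a*.069,b*.134,.025) for a in(1,-1) for b in(1,-1)]
print(proj(i,T2([.530,-.3117,-.0575],L)).round(0).tolist())
E
```

```text
0.48264001062622264 19.923562109470367 [ 1.17472972  0.63546379 -1.2804884 ]
travel [-0.16 -0.18 -8.48] twist [-0.  -0.  -0.1] rows 1.7 clock 7.6
[[416.0, -47.0], [392.0, 286.0], [224.0, -48.0], [248.0, 286.0]]
```

View pics/w3.png

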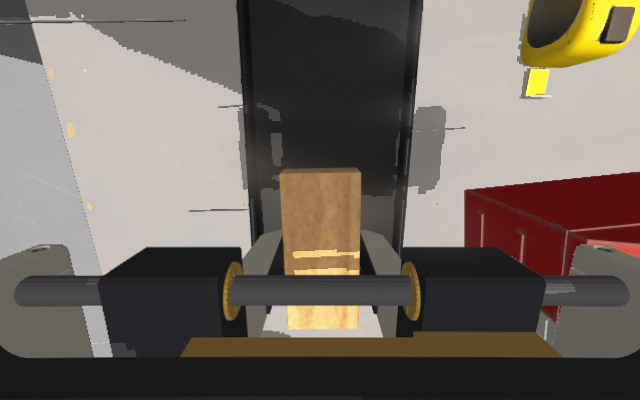

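The held blank is square (cols 282..360) and centred between the tray walls (247..404). Lowering it now.

Call:
play_rows([
  {"travel": [0,0,-2],"twist": [0,0,0]},
  {"travel": [0,0,-4],"twist": [0,0,0]},
  {"travel": [0,0,-6],"twist": [0,0,0]},
  {"travel": [0,0,-7.2],"twist": [0,0,0]},
  {"travel": [0,0,-8],"twist": [0,0,0]},
  {"travel": [0,0,-8.4],"twist": [0,0,0]},
  {"travel": [0,0,-8.6],"twist": [0,0,0]},
  {"travel": [0,0,-8.6],"twist": [0,0,0]},
])

```text
clock: 8.45
eef_pos: [0.5274, -0.3737, -0.0079]
orientation: [-0.0, 0.727, 0.686, -0.001]
contact_force: [-0.3, -0.6, -1.3]
gripper_width: 0.482
finger_force: 19.9
```

Call:
play_rows([
  {"travel": [0,0,-0.1],"twist": [0,0,0]},
  {"travel": [0,0,-0.2],"twist": [0,0,0]},
  {"travel": [0,0,-0.3],"twist": [0,0,0]},
  {"travel": [0,0,-0.3],"twist": [0,0,0]},
])

```text
clock: 8.85
eef_pos: [0.5269, -0.3736, -0.0115]
orientation: [-0.001, 0.727, 0.686, -0.001]
contact_force: [0.7, -0.4, -1.4]
gripper_width: 0.484
finger_force: 19.9
```

Call:
play_rows([
  {"travel": [0,0,-0.1],"twist": [0,0,0]},
  {"travel": [0,0,-0.2],"twist": [0,0,0]},
  {"travel": [0,0,-0.2],"twist": [0,0,0]},
])

```text
clock: 9.15
eef_pos: [0.5271, -0.3735, -0.0127]
orientation: [-0.001, 0.727, 0.686, -0.001]
contact_force: [-0.6, 0.8, 4.0]
gripper_width: 0.483
finger_force: 19.9
```

Contact made, with the upward force up by 5 N. Releasing.

Call:
play_rows([
  {"travel": [0,0,0],"twist": [0,0,0]},
  {"travel": [0,0,0],"twist": [0,0,0]},
  {"travel": [0,0,0],"twist": [0,0,0]},
  {"travel": [0,0,0],"twist": [0,0,0]},
  {"travel": [0,0,2],"twist": [0,0,0]},
  {"travel": [0,0,5],"twist": [0,0,0]},
  {"travel": [0,0,10],"twist": [0,0,0]},
  {"travel": [0,0,15],"twist": [0,0,0]},
  {"travel": [0,0,20],"twist": [0,0,0]},
  {"travel": [0,0,20],"twist": [0,0,0]},
], gripper=80)

```text
clock: 10.15
eef_pos: [0.5319, -0.3752, 0.1953]
orientation: [0.007, 0.727, 0.686, 0.002]
contact_force: [-0.2, 0.2, 0.7]
gripper_width: 0.799
finger_force: 0.0
```

```bash
python3 - <<'E'
from plant import *
from h import *
s=state();print(s['eef_pos'])
# reported TCP goes 16 mm past blank bottom: top - (.019+.016) n
for n,t in(('b3',[.5242,.0592,.0741]),('b4',[.514,-.0596,.0737])):
    yaw=-.09;N=-Rtool(yaw)[:,2];g=np.array(t)-.035*N;print(n,'grasp',g.round(4),'pre',(g+.07*N).round(4))
    to(s,g+.07*N,yaw)
im=camera('scene');cv2.imwrite('pics/s2.png',im)
# silent check: wood-coloured blobs in the scene (before / now)
for f in('pics/scene0.png','pics/s2.png'):
    h=cv2.cvtColor(cv2.imread(f),cv2.COLOR_BGR2HSV);m=cv2.inRange(h,(8,60,90),(25,200,255));m[:165]=0
    n,_,st,c=cv2.connectedComponentsWithStats(m);print([(c[k].round(0).tolist(),int(st[k,4])) for k in range(1,n) if st[k,4]>150 and c[k][0]<510])
E
```

```text
[ 0.53192679 -0.37520887  0.19526162]
b3 grasp [0.5389 0.0579 0.0424] pre [0.5095 0.0605 0.1058]
travel [-2.25 43.57 -8.94] twist [ -1.4 -24.2  -1.7] rows 8.9 clock 10.15
b4 grasp [ 0.5287 -0.0609  0.042 ] pre [ 0.4993 -0.0583  0.1054]
travel [-3.27 31.69 -8.98] twist [ -1.4 -24.2  -1.7] rows 6.6 clock 10.15
[([374.0, 177.0], 175), ([317.0, 177.0], 270), ([346.0, 185.0], 557), ([251.0, 210.0], 576), ([360.0, 214.0], 623), ([317.0, 225.0], 680), ([52.0, 319.0], 16497), ([137.0, 248.0], 691), ([220.0, 254.0], 727)]
[([374.0, 177.0], 171), ([317.0, 178.0], 269), ([449.0, 200.0], 465), ([251.0, 210.0], 573), ([360.0, 214.0], 611), ([317.0, 225.0], 672), ([52.0, 319.0], 16520), ([137.0, 248.0], 692), ([220.0, 254.0], 728)]
```

blank_2 now sits in the long tray at pixel (449,200) and everything else is unmoved. Next is b3.

Call:
play_rows([
  {"travel": [-0.2,4,0],"twist": [-0.1,-2.5,-0.2]},
  {"travel": [-0.4,8.5,0],"twist": [-0.3,-5,-0.4]},
  {"travel": [-0.7,13,0],"twist": [-0.4,-7.5,-0.5]},
  {"travel": [-0.9,17.5,0],"twist": [-0.6,-10,-0.7]},
  {"travel": [-1.1,22,0],"twist": [-0.7,-12.5,-0.9]},
  {"travel": [-1.4,26.5,0],"twist": [-0.9,-15,-1.1]},
  {"travel": [-1.6,31,0],"twist": [-1,-17.5,-1.2]},
  {"travel": [-1.8,35.5,-1],"twist": [-1.2,-20,-1.4]},
  {"travel": [-2,40,-4],"twist": [-1.3,-22.5,-1.6]},
  {"travel": [-2.2,43,-7],"twist": [-1.4,-24.2,-1.7]},
  {"travel": [-2.2,43.6,-8.9],"twist": [-1.4,-24.2,-1.7]},
  {"travel": [-2.2,43.6,-8.9],"twist": [-1.4,-24.2,-1.7]},
])

```text
clock: 11.4
eef_pos: [0.5066, 0.0591, 0.1037]
orientation: [0.15, 0.722, 0.661, 0.139]
contact_force: [1.1, -0.1, 0.1]
gripper_width: 0.796
finger_force: 0.0
```

```bash
python3 - <<'E'
from plant import *
from h import *
s=state();to(s,[.5389,.0579,.0424],-.09)
E
```

```text
travel [ 3.23 -0.12 -6.13] twist [-0.2 -1.3 -0.2] rows 1.4 clock 11.4
```

Call:
play_rows([
  {"travel": [0.3,0,0],"twist": [0,0,0]},
  {"travel": [0.3,0,0],"twist": [0,0,0]},
  {"travel": [0.3,0,0],"twist": [0,0,0]},
])

```text
clock: 11.7
eef_pos: [0.5125, 0.0557, 0.1066]
orientation: [0.152, 0.723, 0.658, 0.141]
contact_force: [-0.1, 0.3, 0.4]
gripper_width: 0.804
finger_force: 0.0
```

```bash
python3 - <<'E'
from plant import *
from h import *
s=state();to(s,[.5389,.0579,.0424],-.09)
E
```

```text
travel [ 2.64  0.22 -6.42] twist [-0.3 -1.   0.2] rows 1.4 clock 11.7
```

Call:
play_rows([
  {"travel": [0.9,0.1,-2.2],"twist": [-0.3,-1,0.2]},
  {"travel": [1.7,0.2,-4.2],"twist": [-0.3,-1,0.2]},
  {"travel": [2.2,0.2,-5.4],"twist": [-0.3,-1,0.2]},
  {"travel": [2.5,0.2,-6],"twist": [-0.3,-1,0.2]},
  {"travel": [2.6,0.2,-6.4],"twist": [-0.3,-1,0.2]},
  {"travel": [2.6,0.2,-6.4],"twist": [-0.3,-1,0.2]},
  {"travel": [2.6,0.2,-6.4],"twist": [-0.3,-1,0.2]},
])

```text
clock: 12.4
eef_pos: [0.5382, 0.057, 0.0427]
orientation: [0.16, 0.721, 0.658, 0.145]
contact_force: [0.1, 0.1, -0.1]
gripper_width: 0.799
finger_force: 0.0
```

Call:
play_rows([
  {"travel": [0,0,0],"twist": [0,0,0]},
  {"travel": [0,0,0],"twist": [0,0,0]},
  {"travel": [0,0,0],"twist": [0,0,0]},
  {"travel": [0,0,0],"twist": [0,0,0]},
  {"travel": [0,0,0],"twist": [0,0,0]},
  {"travel": [0,0,0],"twist": [0,0,0]},
  {"travel": [0,0,0],"twist": [0,0,0]},
], gripper=30, newtons=20)

```text
clock: 13.1
eef_pos: [0.5376, 0.06, 0.0424]
orientation: [0.159, 0.719, 0.66, 0.146]
contact_force: [-3.5, 0.8, 5.1]
gripper_width: 0.478
finger_force: 20.0
```

```bash
python3 - <<'E'
from plant import *
from h import *
i=camera_info('scene');C=-i['R'].T@i['t']
for p in[(148,292),(176,290),(182,313),(195,335),(172,345),(207,352)]:
    d=i['R'].T@np.array([(p[0]-i['cx'])/i['fx'],(p[1]-i['cy'])/i['fy'],1])
    print(p,[(C+d*(z-C[2])/d[2]).round(3)[:2].tolist() for z in(0,.06,.1)])
E
```

```text
(148, 292) [[0.554, 0.478], [0.48, 0.475], [0.43, 0.474]]
(176, 290) [[0.531, 0.42], [0.458, 0.422], [0.41, 0.424]]
(182, 313) [[0.451, 0.423], [0.385, 0.425], [0.341, 0.426]]
(195, 335) [[0.376, 0.412], [0.317, 0.415], [0.278, 0.417]]
(172, 345) [[0.372, 0.458], [0.313, 0.457], [0.274, 0.456]]
(207, 352) [[0.322, 0.4], [0.268, 0.405], [0.232, 0.407]]
```

Call:
play_rows([
  {"travel": [-0.6,0.1,1.4],"twist": [0,0,0]},
  {"travel": [-1.5,0.1,3.2],"twist": [0,0,0]},
  {"travel": [-2.5,0.2,5.5],"twist": [0,0,0]},
  {"travel": [-3,0.2,9],"twist": [0,0,0]},
  {"travel": [-3,0.2,12],"twist": [0,0,0]},
  {"travel": [-3,0.2,12],"twist": [0,0,0]},
])

```text
clock: 13.7
eef_pos: [0.5156, 0.0558, 0.1433]
orientation: [0.17, 0.72, 0.656, 0.146]
contact_force: [-0.6, -0.5, -0.1]
gripper_width: 0.479
finger_force: 20.0
```

```bash
python3 - <<'E'
from plant import *
from h import *
s=state();print(s['gripper_width'],s['finger_force'])
to(s,[.4992,.313,.10],-.16,0)
E
```

```text
0.4790895886507186 19.994934797286987
travel [-1.64 25.72 -4.33] twist [ 4.  25.6 -3.8] rows 5.2 clock 13.7
```

Call:
play_rows([
  {"travel": [-0.2,3,0],"twist": [0.5,3,-0.5]},
  {"travel": [-0.4,7,0],"twist": [1,6,-1]},
  {"travel": [-0.7,11,0],"twist": [1.5,10,-1.5]},
  {"travel": [-1,15,0],"twist": [2.2,14,-2.2]},
  {"travel": [-1.2,19,0],"twist": [3,18,-2.8]},
  {"travel": [-1.4,23,-2],"twist": [3.5,22,-3.3]},
  {"travel": [-1.6,25,-4],"twist": [4,25.6,-3.8]},
  {"travel": [-1.6,25.7,-6],"twist": [4,25.6,-3.8]},
  {"travel": [-1.6,25.7,-6],"twist": [4,25.6,-3.8]},
  {"travel": [-1.6,25.7,-6],"twist": [4,25.6,-3.8]},
  {"travel": [-1.6,25.7,-6],"twist": [4,25.6,-3.8]},
])

```text
clock: 14.8
eef_pos: [0.5005, 0.3123, 0.0841]
orientation: [0.001, 0.762, 0.648, 0.001]
contact_force: [-0.4, 0.2, -0.9]
gripper_width: 0.48
finger_force: 20.0
```

```bash
python3 - <<'E'
from plant import *
from h import *
s=state();to(s,[.4992,.313,-.008],-.16,0)
i=camera_info('wrist');im=camera('wrist');cv2.imwrite('pics/w4.png',im)
L=[(a*.109,b*.109,.025) for a in(1,-1) for b in(1,-1)]
print(proj(i,T2([.5444,.311,-.16],L)).round(0).tolist())
print(proj(i,T2([.5885,.2956,-.235],[(a*.0225,b*.05,.023) for a in(1,-1) for b in(1,-1)])).round(0).tolist())
E
```

```text
travel [-0.13  0.07 -9.21] twist [-0.   0.2  0.1] rows 1.8 clock 14.8
[[510.0, 73.0], [474.0, 309.0], [241.0, 74.0], [256.0, 310.0]]
[[453.0, 159.0], [434.0, 263.0], [402.0, 155.0], [387.0, 260.0]]
```

View pics/w4.png

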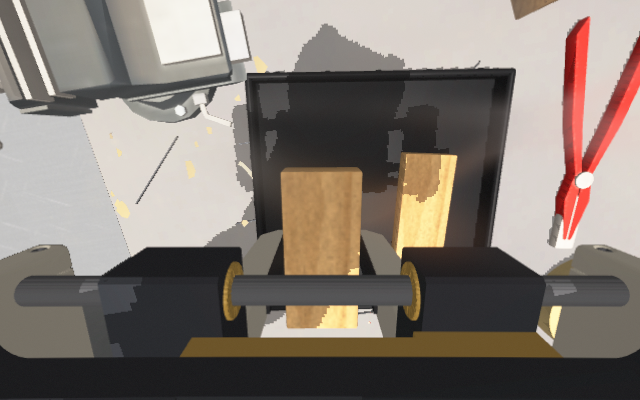

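blank_1 is at (400..457, 155..) and the tray's left wall is about 4 mm further right than I predicted. I'll shift +3 mm in x and lower.

Call:
play_rows([
  {"travel": [0.2,0,-2],"twist": [0,0,0]},
  {"travel": [0.3,0,-4],"twist": [0,0,0]},
  {"travel": [0.3,0,-6],"twist": [0,0,0]},
  {"travel": [0.3,0,-7.6],"twist": [0,0,0]},
  {"travel": [0.3,0,-8.6],"twist": [0,0,0]},
  {"travel": [0.3,0,-9.1],"twist": [0,0,0]},
  {"travel": [0.3,0,-9.2],"twist": [0,0,0]},
  {"travel": [0.3,0,-9.2],"twist": [0,0,0]},
  {"travel": [0.3,0,-9.2],"twist": [0,0,0]},
])

```text
clock: 15.75
eef_pos: [0.5036, 0.3132, -0.008]
orientation: [0.001, 0.762, 0.648, 0.002]
contact_force: [0.6, 0.0, -0.7]
gripper_width: 0.482
finger_force: 20.0
```

Call:
play_rows([
  {"travel": [0,0,-0.1],"twist": [0,0,0]},
  {"travel": [0,0,-0.2],"twist": [0,0,0]},
  {"travel": [0,0,-0.3],"twist": [0,0,0]},
  {"travel": [0,0,-0.3],"twist": [0,0,0]},
])

```text
clock: 16.15
eef_pos: [0.5031, 0.3128, -0.0119]
orientation: [0.001, 0.762, 0.648, 0.001]
contact_force: [-0.3, 0.3, -0.4]
gripper_width: 0.48
finger_force: 20.0
```

Call:
play_rows([
  {"travel": [0,0,-0.1],"twist": [0,0,0]},
  {"travel": [0,0,-0.2],"twist": [0,0,0]},
  {"travel": [0,0,-0.2],"twist": [0,0,0]},
  {"travel": [0,0,-0.2],"twist": [0,0,0]},
])

```text
clock: 16.55
eef_pos: [0.5031, 0.3129, -0.0123]
orientation: [0.001, 0.762, 0.648, 0.001]
contact_force: [-1.3, -1.6, 9.2]
gripper_width: 0.481
finger_force: 20.0
```

Contact made at 9 N. Releasing and rising.

Call:
play_rows([
  {"travel": [0,0,0],"twist": [0,0,0]},
  {"travel": [0,0,0],"twist": [0,0,0]},
  {"travel": [0,0,0],"twist": [0,0,0]},
  {"travel": [0,0,2],"twist": [0,0,0]},
  {"travel": [0,0,5],"twist": [0,0,0]},
  {"travel": [0,0,9],"twist": [0,0,0]},
  {"travel": [0,0,13],"twist": [0,0,0]},
  {"travel": [0,0,18],"twist": [0,0,0]},
  {"travel": [0,0,18],"twist": [0,0,0]},
  {"travel": [0,0,18],"twist": [0,0,0]},
], gripper=65)

```text
clock: 17.55
eef_pos: [0.5035, 0.3131, 0.1671]
orientation: [0.001, 0.762, 0.648, 0.002]
contact_force: [0.2, -0.5, -0.5]
gripper_width: 0.648
finger_force: 0.0
```

```bash
python3 - <<'E'
from plant import *
from h import *
s=state();to(s,[.4993,-.0583,.1054],-.09)
im=camera('scene');cv2.imwrite('pics/s3.png',im)
h=cv2.cvtColor(im,cv2.COLOR_BGR2HSV);m=cv2.inRange(h,(8,60,90),(25,200,255));m[:165]=0
n,_,st,c=cv2.connectedComponentsWithStats(m);print([(c[k].round(0).tolist(),int(st[k,4])) for k in range(1,n) if st[k,4]>150 and c[k][0]<510])
print(proj(camera_info('scene'),[[.503,.313,.02]]))
E
```

```text
travel [ -0.42 -37.14  -6.17] twist [ -3.2 -24.6   4. ] rows 7.5 clock 17.55
[([374.0, 177.0], 163), ([317.0, 178.0], 268), ([440.0, 201.0], 224), ([250.0, 210.0], 505), ([360.0, 214.0], 581), ([52.0, 320.0], 16603), ([137.0, 248.0], 695), ([220.0, 254.0], 727), ([225.0, 277.0], 866)]
[[224.0307023  275.61214623]]
```

blank_3 lies at (225,277) as predicted, with b1 and b4 unmoved. Next is b4.

Call:
play_rows([
  {"travel": [0,-4,0.5],"twist": [-0.3,-2.5,0.4]},
  {"travel": [0,-8.5,1],"twist": [-0.7,-5,0.8]},
  {"travel": [-0.1,-13,1],"twist": [-1,-8,1.2]},
  {"travel": [-0.2,-17.5,1],"twist": [-1.4,-11,1.7]},
  {"travel": [-0.3,-22,1],"twist": [-1.8,-14,2.2]},
  {"travel": [-0.4,-26.5,1],"twist": [-2.3,-18,2.8]},
  {"travel": [-0.4,-31,0],"twist": [-2.8,-21,3.4]},
  {"travel": [-0.4,-35,-2],"twist": [-3.2,-24.6,4]},
  {"travel": [-0.4,-37.1,-5],"twist": [-3.2,-24.6,4]},
  {"travel": [-0.4,-37.1,-6.2],"twist": [-3.2,-24.6,4]},
  {"travel": [-0.4,-37.1,-6.2],"twist": [-3.2,-24.6,4]},
  {"travel": [-0.4,-37.1,-6.2],"twist": [-3.2,-24.6,4]},
], gripper=80)

```text
clock: 18.8
eef_pos: [0.4945, -0.0592, 0.1033]
orientation: [0.156, 0.722, 0.66, 0.138]
contact_force: [-0.2, -0.5, -0.2]
gripper_width: 0.801
finger_force: 0.0
```

Call:
play_rows([
  {"travel": [0,0,0],"twist": [0,0,0]},
  {"travel": [0,0,0],"twist": [0,0,0]},
])

```text
clock: 19.0
eef_pos: [0.4955, -0.0592, 0.1046]
orientation: [0.156, 0.722, 0.659, 0.138]
contact_force: [0.6, 0.6, 0.5]
gripper_width: 0.802
finger_force: 0.0
```

```bash
python3 - <<'E'
from plant import *
from h import *
s=state();to(s,[.5287,-.0609,.042],-.09)
E
```

```text
travel [ 3.32 -0.17 -6.26] twist [ 0.3 -1.   0.1] rows 1.4 clock 19.0
```

Call:
play_rows([
  {"travel": [1.2,0,-2],"twist": [0,-1,0]},
  {"travel": [2.2,-0.1,-4],"twist": [0,-1,0]},
  {"travel": [2.9,-0.2,-5.3],"twist": [0,-1,0]},
  {"travel": [3.2,-0.2,-6],"twist": [0,-1,0]},
  {"travel": [3.3,-0.2,-6.2],"twist": [0,-1,0]},
  {"travel": [3.3,-0.2,-6.2],"twist": [0,-1,0]},
  {"travel": [3.3,-0.2,-6.2],"twist": [0,-1,0]},
])

```text
clock: 19.7
eef_pos: [0.5296, -0.061, 0.0445]
orientation: [0.164, 0.72, 0.658, 0.145]
contact_force: [0.1, 0.1, 0.0]
gripper_width: 0.799
finger_force: 0.0
```

Call:
play_rows([
  {"travel": [0,0,0],"twist": [0,0,0]},
  {"travel": [0,0,0],"twist": [0,0,0]},
  {"travel": [0,0,0],"twist": [0,0,0]},
  {"travel": [0,0,0],"twist": [0,0,0]},
  {"travel": [0,0,0],"twist": [0,0,0]},
  {"travel": [0,0,0],"twist": [0,0,0]},
  {"travel": [0,0,0],"twist": [0,0,0]},
], gripper=30, newtons=20)

```text
clock: 20.4
eef_pos: [0.5292, -0.061, 0.0438]
orientation: [0.163, 0.721, 0.658, 0.145]
contact_force: [-2.4, 0.2, 3.2]
gripper_width: 0.482
finger_force: 20.0
```

Call:
play_rows([
  {"travel": [-0.6,0.1,1.4],"twist": [0,0,0]},
  {"travel": [-1.5,0.1,3.2],"twist": [0,0,0]},
  {"travel": [-2.5,0.2,5.5],"twist": [0,0,0]},
  {"travel": [-3,0.2,9],"twist": [0,0,0]},
  {"travel": [-3,0.2,12],"twist": [0,0,0]},
  {"travel": [-3,0.2,14],"twist": [0,0,0]},
  {"travel": [-3,0.2,14],"twist": [0,0,0]},
  {"travel": [-3,0.2,14],"twist": [0,0,0]},
])

```text
clock: 21.2
eef_pos: [0.4993, -0.0591, 0.1844]
orientation: [0.163, 0.721, 0.658, 0.145]
contact_force: [0.1, -0.5, -1.2]
gripper_width: 0.485
finger_force: 20.0
```

```bash
python3 - <<'E'
from plant import *
from h import *
s=state();print(s['gripper_width'],s['finger_force'])
t=T2([.530,-.3117,-.0575],[(.003,.062,0)])[0];print(t)
to(s,[t[0],t[1],.08],-.0575,0)
E
```

```text
0.485043401818468 19.993103742599487
[ 0.53655808 -0.24997487  0.        ]
travel [  3.73 -19.08 -10.44] twist [ 2.2 25.1  1.8] rows 4.4 clock 21.2
```

Call:
play_rows([
  {"travel": [0.4,-3,0],"twist": [0.3,3.5,0.2]},
  {"travel": [1,-6.5,0],"twist": [0.6,7,0.5]},
  {"travel": [1.8,-10,0],"twist": [1,11,0.8]},
  {"travel": [2.5,-13.5,0],"twist": [1.4,15,1.1]},
  {"travel": [3.2,-17,-1],"twist": [1.8,19,1.4]},
  {"travel": [3.7,-19.1,-3],"twist": [2,23,1.6]},
  {"travel": [3.7,-19.1,-6],"twist": [2.2,25.1,1.8]},
  {"travel": [3.7,-19.1,-9],"twist": [2.2,25.1,1.8]},
  {"travel": [3.7,-19.1,-10.4],"twist": [2.2,25.1,1.8]},
  {"travel": [3.7,-19.1,-10.4],"twist": [2.2,25.1,1.8]},
  {"travel": [3.7,-19.1,-10.4],"twist": [2.2,25.1,1.8]},
  {"travel": [3.7,-19.1,-10.4],"twist": [2.2,25.1,1.8]},
])

```text
clock: 22.4
eef_pos: [0.5379, -0.2503, 0.0817]
orientation: [0.002, 0.728, 0.686, 0.001]
contact_force: [0.2, 0.8, -1.2]
gripper_width: 0.482
finger_force: 20.0
```

```bash
python3 - <<'E'
from plant import *
from h import *
s=state();to(s,[.5366,-.25,-.008],-.0575,0)
E
```

```text
travel [-0.13  0.03 -8.97] twist [0.1 0.3 0.1] rows 1.8 clock 22.4
```

Call:
play_rows([
  {"travel": [-0.1,0,-2],"twist": [0,0,0]},
  {"travel": [-0.1,0,-4],"twist": [0,0,0]},
  {"travel": [-0.1,0,-6],"twist": [0,0,0]},
  {"travel": [-0.1,0,-7.6],"twist": [0,0,0]},
  {"travel": [-0.1,0,-8.5],"twist": [0,0,0]},
  {"travel": [-0.1,0,-8.9],"twist": [0,0,0]},
  {"travel": [-0.1,0,-9],"twist": [0,0,0]},
  {"travel": [-0.1,0,-9],"twist": [0,0,0]},
])

```text
clock: 23.2
eef_pos: [0.5364, -0.2502, -0.0095]
orientation: [0.001, 0.728, 0.686, 0.001]
contact_force: [0.5, -0.7, -0.6]
gripper_width: 0.479
finger_force: 20.0
```

Call:
play_rows([
  {"travel": [0,0,-0.1],"twist": [0,0,0]},
  {"travel": [0,0,-0.2],"twist": [0,0,0]},
  {"travel": [0,0,-0.3],"twist": [0,0,0]},
  {"travel": [0,0,-0.3],"twist": [0,0,0]},
])

```text
clock: 23.6
eef_pos: [0.5364, -0.2502, -0.0112]
orientation: [0.002, 0.728, 0.686, 0.001]
contact_force: [-2.6, 0.9, 8.9]
gripper_width: 0.478
finger_force: 20.0
```

On the floor. Releasing and rising.

Call:
play_rows([
  {"travel": [0,0,0],"twist": [0,0,0]},
  {"travel": [0,0,0],"twist": [0,0,0]},
  {"travel": [0,0,0],"twist": [0,0,0]},
  {"travel": [0,0,2],"twist": [0,0,0]},
  {"travel": [0,0,5],"twist": [0,0,0]},
  {"travel": [0,0,9],"twist": [0,0,0]},
  {"travel": [0,0,14],"twist": [0,0,0]},
  {"travel": [0,0,19],"twist": [0,0,0]},
  {"travel": [-2,0,24],"twist": [0,0,0]},
  {"travel": [-4,0,26],"twist": [0,0,0]},
  {"travel": [-4,0,26],"twist": [0,0,0]},
  {"travel": [-4,0,26],"twist": [0,0,0]},
], gripper=70)

```text
clock: 24.8
eef_pos: [0.4954, -0.2506, 0.2466]
orientation: [0.001, 0.728, 0.686, 0.0]
contact_force: [0.4, 1.1, -0.2]
gripper_width: 0.701
finger_force: 0.0
```

```bash
python3 - <<'E'
from plant import *
from h import *
s=state();print(s['eef_pos'],s['clock'],s['finger_force'])
a=camera('scene')[160:310,100:490];b=camera('side')[160:370,240:420]
cv2.imwrite('pics/end.png',np.vstack([cv2.resize(a,(780,300)),np.hstack([cv2.resize(b,(257,300)),cv2.resize(camera('wrist'),(480,300)),np.zeros((300,43,3),np.uint8)])]))
E
```

```text
[ 0.49542303 -0.25059871  0.24658924] 24.8 0.0
```

View pics/end.png

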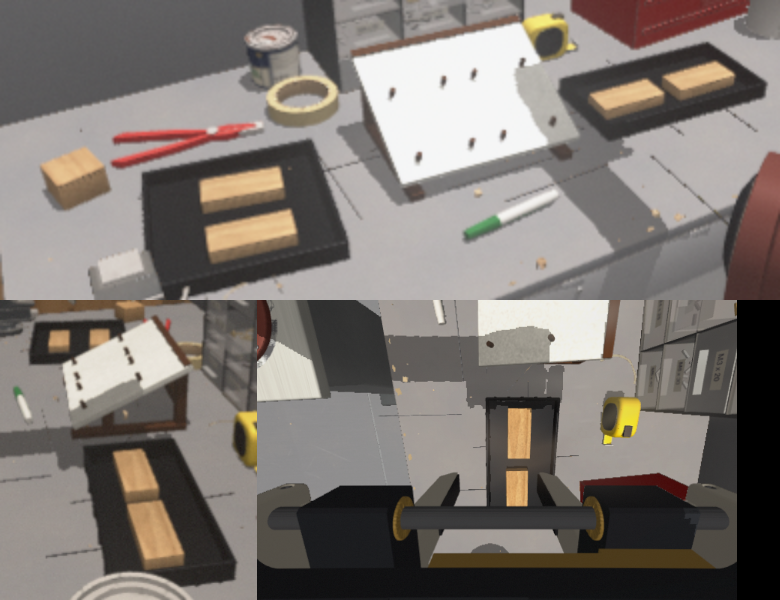

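The picture shows two blanks flat in the square tray, at (242,188) and (250,235), and two end to end in the long tray, at (627,98) and (698,79). The board is empty and the pliers, tape measure and marker are where they were.

```bash
python3 -c "
from plant import *
print(finish_job())"
```

```text
the job is handed in; nothing more can be done
None
```

The deal is finished and handed in at about 25 s: each tray holds two blanks, placed in turn and released on the tray floor, and the last pictures show the pliers, tape measure and marker unmoved; the hand-in call gave no verdict.

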